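# Put the gauge in its caddy and hold the caddy up level

### The arm

A 6-joint arm with a two-finger parallel gripper is mounted at the origin on the work surface. World frame = base frame: x ahead of the robot, y to its left, z up, the work surface at z = 0. Lengths are in m, angles in rad, forces in N, time in s.
With the tool pointing down it reaches from about 0.275 to 1 m from the base axis. Payload 8.4 kg.
Tool frame: the origin (TCP) lies on the centre line of the jaws, within the pads' length; the fingertips stand 19 mm ahead of it and the grasp point (between the pads) is the TCP; z points along the fingers, y is the line along which they close (so a half turn about z gives the same grasp; the last joint's range is limited). The gripper opens to 85 mm and grips with 20 to 120 N. Pads are 22 mm wide; open, the fingers measure 114 mm over their backs; the gripper's body (76 mm by 85 mm) begins 54 mm behind the grasp point. The pads swing forward as they close: fully open they stand 13 mm farther back than shut.
Start: joints at [-1.242, 0.353, 1.633, -0, 1.155, -0.002], TCP at [0.203, -0.591, 0.25] pointing down, gripper open.
Joint ranges: [-2.63, 2.63], [-0.92, 2.1], [0.06, 2.66], [-1.3, 4.44], [0, 2.69], [-3.02, 3.02]. Speed limits (rad/s): [2.22, 2.22, 2.79, 3.14, 3.14, 3.14].

### API

Orientations are given as a rotation vector (axis times angle).
In Python, from plant import robot, jaws, monitor, get_image, camera_params, look_for, masks_of, spot_point gives the robot as it stands. Calls block until the motion is done:
- robot.move_pose(position, orientation): joint-space move of the TCP to a pose.
- robot.move_straight(position, feed=0.15, orientation=None): straight line of the TCP; orientation=None keeps the orientation; feed is the mean speed in m/s.
- robot.move_joints(angles): joint-space move.
- jaws.set_gripper(opening, strength=None): finger opening in m; strength is the grip in N (None keeps the last); returns when the fingers have stopped.
- robot.hold(seconds).
- robot.inverse_kinematics(position, orientation): joint angles nearest the present ones, or None.
- monitor.get_obs(): the state.
- get_image(name): name is "scene" or "side" or "wrist"; returns (picture, depth): 480x640x3 uint8, red, green, blue; 480x640 float32, m along the optical axis (not along the pixel's ray), 0 where there is no reading.
- camera_params(name): a dict with "fovy" (degrees; the focal length in pixels is half the picture's height over the tangent of half this angle, whatever the lens; pixels are square), "cx", "cy" (the principal point, pixels), "view" (4x4, takes a point from world to camera coordinates); the wrist camera has in their place "T_tool_cam" (4x4, takes a point from camera to tool coordinates, whose origin is the TCP and whose axes are the flange's). Camera axes: x right, y up, looking along -z (the intrinsics and any distortion apply to the point x, -y, -z); pixel columns grow to the right and rows downward; lengths in m; the calibration is good to about 2 mm. A picture is of the moment at which its call begins: read the wrist's pose just before it. camera_params takes no time and is no camera call.
A pose or a line that the arm cannot do raises robot.IKError and nothing moves.
- robot.finish_job(): hands the job in; it is judged then, once.
Trained networks look in the newest picture that a camera, given by its name, has taken for a name from the list of things; names that differ only in an ending like _2 or _b are one class to them, and where a whole thing is asked for, a point or a joint stands for the part that bears it (a point fixed in the world has none). Each returns a list of dicts, best first, with "score" (0 to 1); they miss things now and then, are a little off and sometimes report something else, mostly with a low value. They report only what shows in the picture. A call takes as long as a camera call.
- look_for(label, camera): "bbox" ([left, top, right, bottom] in pixels, round what is visible of it).
- masks_of(label, camera): "pixels" (480x640 bool, what is visible of it) and "bbox" ([left, top, right, bottom] in pixels, round what is visible of it).
- spot_point(label, camera): "point" ([row, column] in pixels: a listed point, or the origin of a listed thing).
The state is a dict: "clock": time; "q": joint angles; "dq": joint speeds; "tau": joint torques, N m; "tcp_pos": TCP position; "orientation": TCP orientation; "force": force on the tool from outside, world axes, zero at the start; "ft_torque": the same for the moment, N m; "opening": finger opening in m; "grasp_force": force on a finger pad.
Only numpy, scipy, OpenCV 4.12 (cv2) and the standard library are available. Lean on these libraries where they do the work, as an engineer would, in place of code of your own. Each camera call takes 0.05 s, during which the arm holds its last target. There are 200 camera calls.

### The job

Take the flat steel go/no-go gauge out of its wooden stand and slide it fully down into the empty slot of the gauge caddy while the caddy stands on the bench. Then take the caddy by its handle bar, lift it straight up about 10 cm clear of the bench, and finish while still holding it there, level and still, with the gauge in its slot. Leave the other things on the bench where they are.

Things in the scene. Friction and masses are not known exactly. Their poses are not given: they have to be found in the camera images.
- gauge: Flat steel step gauge, about 250 g, loose, upright in the stand: plate 50 mm wide (its x), 8 mm thick (its y), 60 mm tall, with a central tab 30 mm wide of the same thickness above it, 96 mm tall in all (a shoulder on its -x side reaches 74 mm). Origin: centre of its bottom edge; z up. Grip the tab from above across the 8 mm. It fits the slot either way round.
- stand: Low wooden block 90 x 50 x 38 mm, fixed to the bench, with a slot along its x axis, 54 x 12 mm and 30 mm deep, in which the gauge stands with its bottom edge 8 mm above the bench. Origin: centre of its underside.
- caddy: Loose plywood caddy, about 0.5 kg: block 130 (x) by 170 (y) by 45 mm tall, an empty slot on its +y side, three steel pin gauges fixed on its -y side (to 78 mm high), over its middle a handle: two 14 mm square posts at x = +-55 mm carry a straight bar along x. Origin: centre of its underside; z up. With the gauge in, its centre of mass is within 20 mm of below the bar's middle.
- slot (a point): Floor centre of the caddy's empty slot: 66 mm to the caddy's +y side, 10 mm above its underside; turns with it. The slot is 52.6 mm long (caddy's x), 10.6 mm wide, 35 mm deep, open upward, mouth bevelled 2 mm. The gauge is home when its origin is here; its top is then 106 mm above the caddy's underside.
- handle (a point): Middle of the caddy's handle bar, 128 mm above the caddy's underside. The bar is 14 mm wide (caddy's y), 16 mm tall (top at 136 mm), with 96 mm free length between the posts along the caddy's x. Grip it from above across the 14 mm, near its middle.
- union_nut: Brass hexagonal union nut, 42 mm across flats, 28 mm tall, lying on the bench. Bystander. Origin: centre of its underside.
- pipe_plug: Chrome pipe plug, round thread 26 mm wide with a hexagonal head on top, 30 mm tall. Bystander. Origin: centre of its underside.
- tile: Tan ceramic tile weight, 60 x 60 x 14 mm, lying flat. Bystander. Origin: centre of its underside.
- tee: Brass tee fitting, 60 mm long, lying flat, 31 mm tall. Bystander. Origin: under the middle of its long pipe, at bench level.
- ring_gauge: Steel ring gauge, 56 mm across, 16 mm tall, lying flat. Bystander. Origin: centre of its underside.
- caliper: Steel caliper lying flat, 200 mm along its x axis, up to 10 mm thick. Bystander. Origin: centre of the underside of its beam.

How it is judged:
On the way:
1. the gauge is fully down in the caddy's slot while the caddy stands on the bench (z of gauge in the frame of slot between -0.004 and 0.004 m and distance between gauge and slot below 0.006 m and angle between the z axis of gauge and the z axis of caddy, either way round below 0.12 rad and height (world z) of caddy below 0.008 m and angle between caddy's own z axis and vertical below 0.06 rad), for 0.2 s.
At the end, for the whole second after the job is handed in: Fingers hold the caddy, underside 60 to 160 mm above the bench, under 190 mm from its start, tilted under 0.09 rad, slower than 30 mm/s and 0.15 rad/s, not on the stand; gauge origin within 6 mm of the slot floor centre, within 4 mm along the slot, within 0.12 rad of its direction (z of gauge in the frame of slot between -0.004 and 0.004 m and distance between gauge and slot below 0.006 m and angle between the z axis of gauge and the z axis of caddy, either way round below 0.12 rad and height (world z) of caddy between 0.06 and 0.16 m and distance of caddy from where it was at the start of the episode below 0.19 m and angle between caddy's own z axis and vertical below 0.09 rad and linear speed of caddy below 0.03 m/s and angular speed of caddy below 0.15 rad/s and contact force between the fingers and caddy above 2 N and contact force between caddy and stand below 0.5 N); the arm keeps its last pose, push and grip.
It fails at once if another thing on the bench is moved by more than 25 mm (distance of any of union_nut, pipe_plug, tile, tee, ring_gauge, caliper from where it was at the start of the episode above 0.025 m).
It fails at once if the caddy is tipped by more than 20 degrees (angle between caddy's own z axis and vertical above 0.35 rad).
It also fails if it takes over 58 s, if anything falls off the work surface, if the arm or the gripper's body presses on something with over 40 N, if the wrist force passes 120 N, or if a joint passes its speed limit or range.

## Working session

There is one attempt and no reset: what is moved stays moved. The work goes in short steps, each a Python script; the robot and the scene stay as the last script left them, time stands still between calls to the robot, and variables do not carry over. Pictures are saved under pics/ and viewed, at most 10 in all, crops included, and the job is handed in when it is done.

```bash
ls; mkdir -p pics
cat > h.py <<'E'
import numpy as np, cv2
from scipy.spatial.transform import Rotation as R
from plant import robot, jaws, monitor, get_image, camera_params, look_for, masks_of, spot_point
def grab(name):
    o=monitor.get_obs(); im,d=get_image(name); p=camera_params(name)
    if 'view' in p: T=np.linalg.inv(np.array(p['view']))
    else:
        W=np.eye(4); W[:3,:3]=R.from_rotvec(o['orientation']).as_matrix(); W[:3,3]=o['tcp_pos']; T=W@np.array(p['T_tool_cam'])
    f=240/np.tan(np.radians(p['fovy'])/2)
    v,u=np.mgrid[:480,:640].astype(float)
    P=np.stack([(u-p['cx'])/f*d,-(v-p['cy'])/f*d,-d],-1)@T[:3,:3].T+T[:3,3]
    P[d==0]=np.nan
    return im,d,P,T,(f,p)
def save(im,n): cv2.imwrite('pics/'+n,im[:,:,::-1])
E
python3 - <<'E'
from h import *
for c in ('scene','side','wrist'):
    p=camera_params(c); print(c,p)
    im,d,P,T,_=grab(c); save(im,c+'0.png'); print(T[:3,3])
    for l in ('gauge','stand','caddy','union_nut','pipe_plug','tile','tee','ring_gauge','caliper'):
        m=masks_of(l,c)[:2]
        for k in m:
            q=P[k['pixels']]; 
            print(l,round(k['score'],2),np.round(k['bbox']),np.round(np.nanmedian(q,0),3),np.round(np.nanpercentile(q[:,2],98),3), k['pixels'].sum())
print(monitor.get_obs())
E
```

```text
pics
plant.py
scene {'fovy': 42.76647412846049, 'cx': 315.2969347652675, 'cy': 236.0424577357688, 'view': array([[-7.41703679e-02,  9.97245174e-01,  9.04970867e-04,
         8.40533773e-02],
       [-7.56527302e-01, -5.68581181e-02,  6.51485683e-01,
         3.74927779e-01],
       [ 6.49742409e-01,  4.76362977e-02,  7.58660389e-01,
        -1.89099522e+00],
       [ 0.00000000e+00,  0.00000000e+00,  0.00000000e+00,
         1.00000000e+00]])}
[1.51853716 0.02757587 1.19028702]
gauge 0.6 [260. 218. 274. 248.] [ 0.559 -0.158  0.069] 0.106 187
gauge 0.26 [456. 240. 483. 264.] [0.535 0.34  0.022] 0.031 369
stand 0.56 [254. 225. 283. 265.] [ 0.573 -0.153  0.034] 0.041 696
caddy 0.89 [324. 195. 403. 270.] [0.559 0.068 0.043] 0.135 3944
caddy 0.31 [171. 203. 187. 220.] [ 0.451 -0.412  0.012] 0.019 353
union_nut 0.73 [280. 308. 300. 332.] [ 0.774 -0.09   0.023] 0.032 347
pipe_plug 0.53 [458. 215. 467. 228.] [0.442 0.323 0.022] 0.033 146
tile 0.62 [376. 322. 415. 354.] [0.791 0.152 0.012] 0.018 692
tee 0.79 [459. 242. 483. 265.] [0.535 0.343 0.021] 0.031 392
tee 0.37 [376. 321. 414. 351.] [0
[... 1705 characters left out ...]
}
[ 0.27382523 -0.56603368  0.3733851 ]
{'clock': 1.5, 'q': array([-1.24240284e+00,  3.52987293e-01,  1.63339744e+00,  1.21434589e-05,
        1.15520527e+00, -2.43223333e-03]), 'dq': array([ 0.00095317,  0.00012481, -0.00071985,  0.0001461 ,  0.00197543,
        0.00052222]), 'tau': array([ 1.72252053e-04, -6.05163503e+01, -3.42436516e+01, -1.24634398e-04,
        1.08809501e-03,  1.74153769e-05]), 'tcp_pos': array([ 0.2030003 , -0.59111703,  0.25029001]), 'orientation': array([3.09871182e+00, 5.17285565e-01, 1.78958435e-05]), 'force': array([-0.4645488 , -0.26592919,  0.44839924]), 'ft_torque': array([0.00306021, 0.04379319, 0.04235014]), 'grasp_force': 0.0, 'opening': 0.08549839658165001}
```

```bash
cat >> h.py <<'E'
def ori(yaw): return (R.from_euler('z',yaw)*R.from_euler('x',np.pi)).as_rotvec()
E
python3 - <<'E'
from h import *
out=[]
for n,(x,y) in dict(g=(0.55,-0.155),c=(0.54,0.075)).items():
    robot.move_pose([x-0.0,y,0.34],ori(0)); robot.hold(0.3)
    im,d,P,T,_=grab('wrist'); save(im,n+'1.png'); np.savez(n+'1.npz',P=P,T=T,im=im); out.append(im)
    for l in ('gauge','stand','caddy'):
        for k in masks_of(l,'wrist')[:1]:
            q=P[k['pixels']]; print(n,l,round(k['score'],2),np.round(k['bbox']),np.round(np.nanmedian(q,0),3),np.round(np.nanpercentile(q[:,2],98),3))
            np.save(f'{n}_{l}.npy',k['pixels'])
    for l in ('slot','handle','gauge','stand','caddy'):
        for k in spot_point(l,'wrist')[:1]: 
            r,c=map(int,k['point']); print('pt',l,k['score'],r,c,P[r,c].round(3) if 0<=r<480 and 0<=c<640 else '')
cv2.imwrite('pics/both.png',cv2.resize(np.vstack(out),(533,800//1)) [:,:,::-1][:600*2])
cv2.imwrite('pics/both.png',cv2.resize(np.hstack(out),(800,300))[:,:,::-1])
print(monitor.get_obs()['clock'],monitor.get_obs()['q'])
E
```

```text
g gauge 0.56 [322. 163. 335. 222.] [ 0.556 -0.159  0.102] 0.105
g stand 0.78 [300. 146. 354. 229.] [ 0.555 -0.159  0.037] 0.039
g caddy 0.93 [ 29. 139. 216. 291.] [0.54  0.062 0.045] 0.137
pt handle 0.57 224 72 [0.537 0.065 0.137]
pt gauge 0.79 185 326 [ 0.565 -0.158  0.097]
pt stand 0.51 184 328 [ 0.565 -0.16   0.088]
pt caddy 0.94 194 140 [0.546 0.046 0.044]
c gauge 0.61 [524. 157. 578. 215.] [ 0.55  -0.156  0.07 ] 0.104
c stand 0.7 [490. 135. 566. 223.] [ 0.559 -0.142  0.036] 0.039
c caddy 0.76 [242. 128. 406. 282.] [0.54  0.071 0.045] 0.136
pt slot 0.96 196 270 [0.535 0.132 0.044]
pt handle 0.89 214 326 [0.536 0.071 0.136]
pt stand 0.67 180 516 [ 0.551 -0.14   0.036]
pt caddy 0.94 186 327 [0.561 0.071 0.136]
5.95 [ 1.35308129e-01  1.51808680e-01  1.69691500e+00 -1.95611827e-08
  1.29287395e+00  1.70602375e+00]
```

View pics/scene0.png

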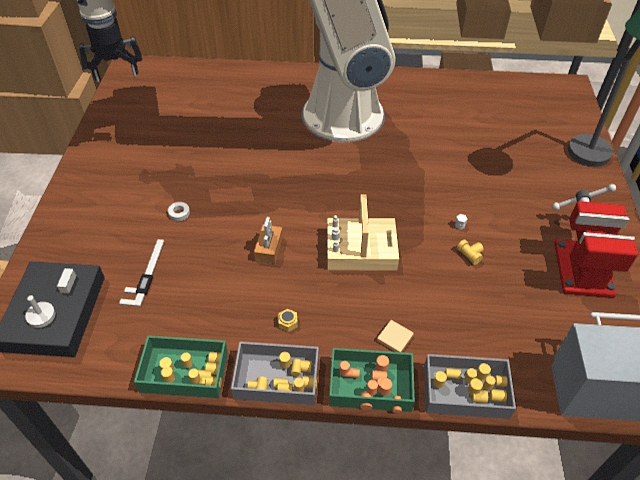

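View pics/both.png

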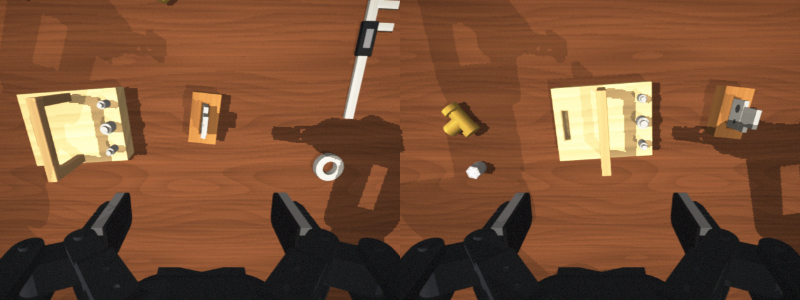

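Run:
```python
from h import *
def rect(Q,name):
    Q=Q[:,:2].astype(np.float32)*1000
    (c,s,a)=cv2.minAreaRect(Q); m=Q.mean(0); w,v=np.linalg.eigh(np.cov(Q.T)); 
    print(name,len(Q),'c',np.round(c,1),'s',np.round(s,1),'a',round(a,2),'mean',m.round(1),'pca',round(np.degrees(np.arctan2(v[1,1],v[0,1])),2),(np.sqrt(12*w)).round(1))
for n in 'gc':
    z=np.load(n+'1.npz'); P=z['P']; Z=P[...,2]
    X,Y=P[...,0],P[...,1]
    g=(abs(X-.555)<.06)&(abs(Y+.157)<.05)
    rect(P[g&(Z>.098)],n+' tab top'); rect(P[g&(Z>.078)&(Z<.088)],n+' shoulder'); rect(P[g&(Z>.034)&(Z<.041)],n+' stand top')
    print(np.nanpercentile(Z[g],[50,90,95,99]).round(4))
    c=(abs(X-.54)<.1)&(abs(Y-.07)<.12)
    rect(P[c&(Z>.13)],n+' bar'); rect(P[c&(Z>.041)&(Z<.049)],n+' block'); rect(P[c&(Y>.11)&(Z<.038)&(Z>.005)&(X>.49)&(X<.59)&(Y<.15)],n+' slot hole')
    print(np.nanmedian(Z[c&(Z>.13)]),np.nanmedian(Z[c&(Z>.04)&(Z<.05)]), np.nanmedian(Z[Z<.01]))
z=np.load('c1.npz');im=z['im'];cv2.imwrite('pics/cc.png',cv2.resize(im[110:300,230:420],(760,600),interpolation=cv2.INTER_CUBIC)[:,:,::-1])
P=z['P']
# rows across slot: print z map near
print(P[170:226:6,258:284:2,2].round(3)); print(P[196,258:284:2,1].round(3)); print(P[170:226:6,270,0].round(3))
```

```text
g tab top 33863 c [ 552.3 -157. ] s [100.   34.7] a 89.78 mean [ 560.4 -157. ] pca 89.58 [ 21.2 112.2]
g shoulder 57 c [ 544.9 -158.6] s [ 7.8 40. ] a 84.05 mean [ 539.9 -157.5] pca 174.39 [ 8.8 57.9]
g stand top 2994 c [ 549.7 -159.3] s [50.1 90.2] a 83.99 mean [ 552.2 -159.3] pca 173.53 [54.5 94.5]
[0.3948 0.4077 0.4103 0.413 ]
g bar 2634 c [533.8  71. ] s [123.8  15.9] a 4.06 mean [537.4  69.9] pca -176.11 [ 15.3 123.1]
g block 12987 c [533.4  72.1] s [130.2 172.3] a 3.98 mean [537.2  60.6] pca 94.79 [127.  161.9]
g slot hole 0 c [0. 0.] s [0. 0.] a 0.0 mean [nan nan] pca nan [nan nan]
0.1356739943947716 0.04492476467242812 -0.0004504133531327281
c tab top 357 c [ 550.1 -158.4] s [10.1 30. ] a 83.46 mean [ 550.5 -158.1] pca 174.47 [ 8.9 29.9]
c shoulder 277 c [ 545.  -157.8] s [ 8.9 40.4] a 87.34 mean [ 544.7 -155.7] pca 178.55 [ 5.8 42.3]
c stand top 2566 c [ 550.  -158.7] s [51.5 90.2] a 83.56 mean [ 553.5 -153.5] pca 170.88 [ 49.3 102.3]
[0.0302 0.0748 0.0935 0.1032]
c bar 57859 c [541.6  74.6] s [128.6 106.3] a 52.03 mean [548.1  74.7] pca 89.81 [ 34.2 156.5]
c block 15012 c [
[... 739 characters left out ...]
44 0.043 0.04  0.025 0.013 0.009 0.009 0.044 0.045 0.046 0.045 0.045
  0.044]
 [0.045 0.045 0.044 0.03  0.017 0.008 0.01  0.043 0.044 0.045 0.045 0.044
  0.045]
 [0.045 0.045 0.043 0.035 0.021 0.017 0.017 0.019 0.045 0.044 0.045 0.044
  0.045]
 [0.046 0.044 0.043 0.043 0.041 0.043 0.044 0.045 0.045 0.044 0.045 0.044
  0.044]]
[0.146 0.143 0.143 0.143 0.142 0.14  0.132 0.13  0.128 0.126 0.123 0.121
 0.119]
[0.563 0.557 0.55  0.543 0.537 0.523 0.516 0.508 0.503 0.503]<stdin>:4: RuntimeWarning: Mean of empty slice.
  ret = um.true_divide(
  avg = a.mean(axis, **keepdims_kw)
<stdin>:4: RuntimeWarning: Degrees of freedom <= 0 for slice
  c *= np.true_divide(1, fact)
  c *= np.true_divide(1, fact)
```

View pics/cc.png

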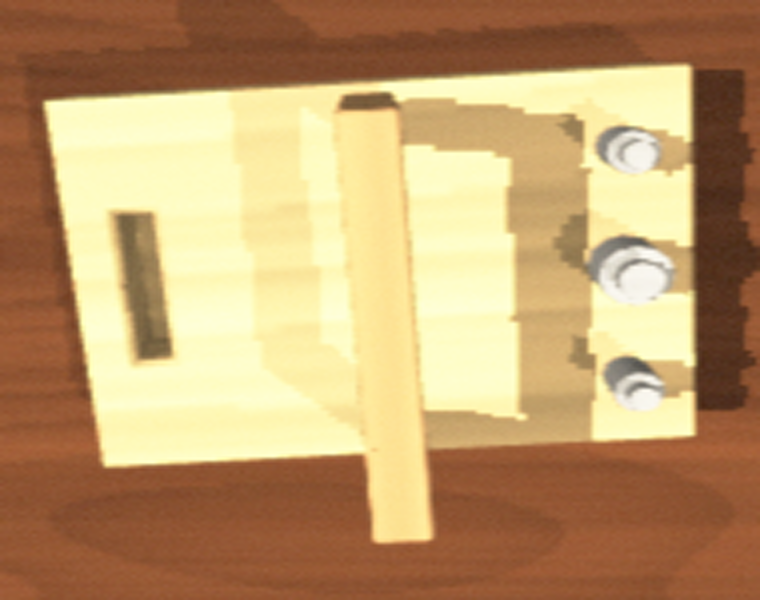

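Run:
```python
from h import *
yg=np.radians(-6.0)
jaws.set_gripper(0.05,60)
robot.move_pose([.5500,-.1587,.19],ori(yg))
robot.move_straight([.5500,-.1587,.090],feed=.1)
jaws.set_gripper(0.0,60); o=monitor.get_obs(); print(o['opening'],o['grasp_force'],o['force'],o['clock'])
robot.move_straight([.5500,-.1587,.15],feed=.08); robot.move_straight([.5500,-.1587,.30],feed=.25)
robot.move_pose([.529,.1376,.30],ori(np.radians(3.95))); robot.hold(.4)
im,d,P,T,_=grab('wrist'); save(im,'held.png'); o=monitor.get_obs(); np.savez('held.npz',P=P,T=T,im=im,tcp=o['tcp_pos'],ori=o['orientation'])
print(o['opening'],o['grasp_force'],o['tcp_pos'],o['clock'])
L=(P-o['tcp_pos'])@R.from_rotvec(o['orientation']).as_matrix()   # tool coords
np.save('L.npy',L)
for z0 in range(-24,84,6):
    q=L[(abs(L[...,0])<.04)&(abs(L[...,1])<.012)&(L[...,2]>z0/1e3)&(L[...,2]<(z0+6)/1e3)]*1e3
    if len(q): print(z0,len(q),np.percentile(q,2,axis=0).round(1),np.percentile(q,98,axis=0).round(1))
```

```text
0.007080039088080511 59.64181423187256 [-1.17073945 -0.63356721  4.84001822] 9.0667
0.0071531801691001855 58.602731823921204 [0.5290892  0.13725639 0.30001377] 12.3083
-24 621 [-10.1 -11.2 -23.8] [ 12.4  11.  -18. ]
-18 2558 [-13.6  -9.  -17.9] [ 14.6   7.8 -12.2]
-12 647 [ -8.2 -11.4 -12. ] [15.3 11.5 -6.2]
-6 525 [  5.7 -11.6  -5.9] [15.4 11.4 -0.2]
0 457 [  5.6 -11.4   0.1] [15.4 11.6  5.9]
6 396 [  5.8 -11.6   6.1] [15.3 11.4 11.9]
12 274 [  6.  -10.4  12.1] [15.3 10.7 17.7]
18 516 [14.5 -4.2 18.6] [24.8  3.2 23.9]
24 116 [14.3 -4.5 24. ] [25.3  3.2 29.7]
30 91 [11.2 -4.8 30.2] [25.4  3.3 35.8]
36 72 [24.  -4.5 36.1] [25.3  3.3 41.7]
42 61 [24.6 -4.2 42.2] [25.3  3.1 47.4]
48 62 [24.3 -4.3 48.1] [25.2  3.2 53.9]
54 56 [24.3 -4.4 54.5] [25.2  3.3 59.9]
60 48 [23.9 -4.1 60.1] [25.3  3.4 65.8]
66 40 [24.4 -4.2 66.3] [25.2  3.1 71.9]
72 42 [24.5 -4.3 72.1] [25.1  3.2 77.9]
78 23 [24.2 -4.4 78.2] [24.9  3.  81.5]
```

View pics/held.png

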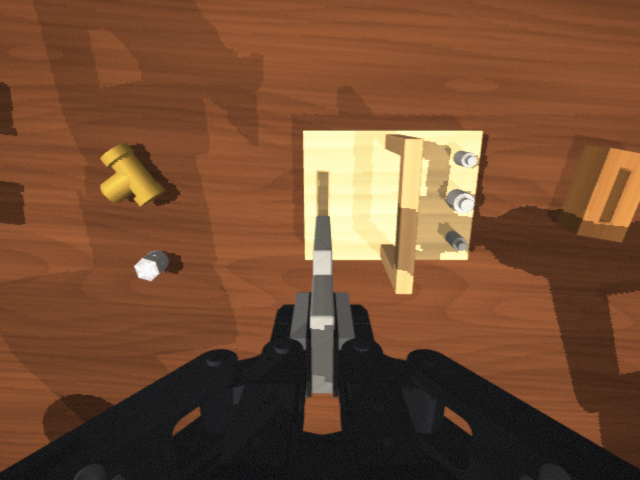

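Run:
```python
from h import *
P=np.load('held.npz')['P']; L=np.load('L.npy')
k=masks_of('caddy','wrist')[0]['pixels']
Z=P[...,2]; m=(abs(P[...,0]-.534)<.09)&(abs(P[...,1]-.072)<.11)
for n,a in (('block',m&(Z>.041)&(Z<.049)),('bar',m&(Z>.131)&(Z<.14))):
    q=(P[a][:,:2]*1000).astype(np.float32); print(n,cv2.minAreaRect(q))
h=m&(abs(P[...,1]-.1376)<.02)&(Z<.0)|(m&(Z<.035)&(Z>.006)&(abs(P[...,1]-.1376)<.012))
q=P[h]*1e3;print(len(q),np.percentile(q,2,axis=0),np.percentile(q,98,axis=0))
g=(abs(L[...,0])<.04)&(abs(L[...,1])<.012)&(L[...,2]>.03)&(L[...,2]<.083)&(L[...,0]>.024)
q=P[g]*1e3; print('gauge +x edge world mid', q.mean(0))
```

```text
block ((533.3274536132812, 71.45661926269531), (129.9737548828125, 170.3429412841797), 3.948370933532715)
bar ((533.966064453125, 71.61128234863281), (123.71959686279297, 14.595182418823242), 3.987748384475708)
1387 [449.04013847 118.95507628  -2.26373432] [623.02647195 156.94189296  11.45598915]
gauge +x edge world mid [553.86413463 139.5018527  247.78713133]
```

Run:
```python
from h import *
x,y=.5290,.1369
robot.move_straight([x,y,.140],feed=.15); robot.hold(.2); f0=monitor.get_obs()['force']
for z in (.128,.122,.116,.108,.100,.0955,.0925):
    robot.move_straight([x,y,z],feed=.04); o=monitor.get_obs(); f=o['force']-f0; print(z,f.round(1),o['tcp_pos'].round(4))
    if abs(f[2])>15 or np.hypot(*f[:2])>15: print('STOP'); break
print(o['clock'],o['opening'])
```

```text
0.128 [ 0.9 -0.4 -0.3] [0.5287 0.1368 0.1276]
0.122 [ 0.2 -0.3 -1. ] [0.5288 0.1368 0.1217]
0.116 [1.7 0.1 0.3] [0.5287 0.1368 0.1157]
0.108 [ 0.8 -1.2 -0.8] [0.5288 0.1368 0.1076]
0.1 [ 0.8  1.  -0.3] [0.5287 0.1368 0.0996]
0.0955 [ 0.7  0.1 -0.5] [0.5288 0.1368 0.0952]
0.0925 [1.7 0.5 0.9] [0.5292 0.1369 0.0925]
16.0333 0.007007880119358899
```

Run:
```python
from h import *
jaws.set_gripper(0.03,60); robot.hold(.2)
robot.move_straight([.529,.1369,.25],feed=.15)
robot.move_pose([.5336,.0711,.28],ori(np.radians(3.95))); robot.hold(.3)
im,d,P,T,_=grab('wrist'); save(im,'placed.png')
Z=P[...,2]; m=(abs(P[...,0]-.534)<.09)&(abs(P[...,1]-.072)<.11)
g=(abs(P[...,0]-.529)<.035)&(abs(P[...,1]-.137)<.015)
for n,a in (('block',m&(Z>.041)&(Z<.049)),('bar',m&(Z>.131)&(Z<.14)),('tab top',g&(Z>.1)&(Z<.112)),('shoulder',g&(Z>.08)&(Z<.088))):
    q=(P[a][:,:2]*1000).astype(np.float32); print(n,len(q),len(q)and cv2.minAreaRect(q),np.median(Z[a]) if a.any() else '')
o=monitor.get_obs(); print(o['clock'],o['tcp_pos'])
```

```text
block 19340 ((533.6399536132812, 71.64598846435547), (129.1884307861328, 170.5248260498047), 4.056978225708008) 0.04454588961284528
bar 3201 ((533.8331909179688, 71.3585433959961), (123.60747528076172, 14.036905288696289), 3.92008900642395) 0.13546847121399713
tab top 419 ((529.2506103515625, 137.89768981933594), (29.65151023864746, 8.539714813232422), 4.917632579803467) 0.1054994463840318
shoulder 133 ((523.9505004882812, 137.07321166992188), (40.122920989990234, 7.817200183868408), 4.1428046226501465) 0.08381522254683288
18.525 [0.53333475 0.07172493 0.27949089]
```

View pics/placed.png

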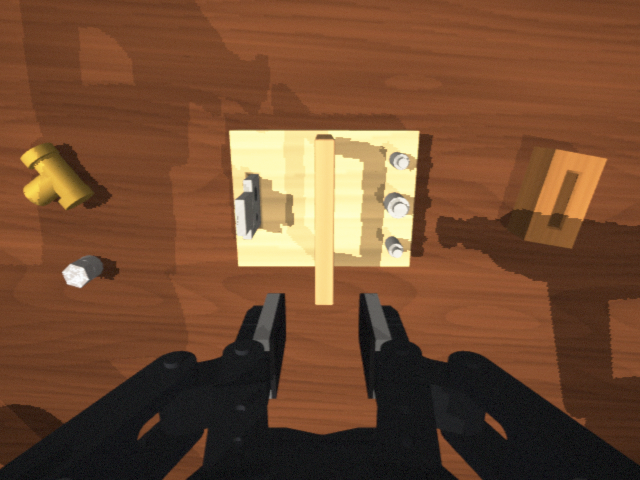

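Run:
```python
from h import *
x,y=.5338,.0711
jaws.set_gripper(0.04,110)
robot.move_straight([x,y,.125],feed=.12)
jaws.set_gripper(0.0,110); o=monitor.get_obs(); print(o['opening'],o['grasp_force'],o['force'].round(1),o['clock'])
robot.move_straight([x,y,.140],feed=.03); robot.hold(.2); o=monitor.get_obs(); print(o['force'].round(1),o['ft_torque'].round(2))
robot.move_straight([x,y,.225],feed=.06); robot.hold(1.0)
im,d,P,T,_=grab('wrist'); save(im,'lift.png'); o=monitor.get_obs()
print(o['opening'],o['grasp_force'],o['force'].round(1),o['tcp_pos'],o['clock'])
Z=P[...,2]; m=(abs(P[...,0]-.534)<.09)&(abs(P[...,1]-.072)<.11)&(Z>.13)&(Z<.16)
q=P[m]; A=np.c_[q[:,:2]-[x,y],np.ones(len(q))]; print('plane',np.linalg.lstsq(A,q[:,2],rcond=None)[0],cv2.minAreaRect((q[:,:2]*1e3).astype(np.float32)))
g=(abs(P[...,0]-.529)<.035)&(abs(P[...,1]-.137)<.02)&(Z>.198)&(Z<.215)
print('tab',cv2.minAreaRect((P[g][:,:2]*1e3).astype(np.float32)),np.median(Z[g]))
im,d,P,T,_=grab('side'); save(im,'lift_side.png')
```

```text
0.012095051320066535 107.39593505859375 [-0.1 -4.2  3.7] 20.5833
[-1.1  0.2 -7.6] [-0.04 -0.02 -0.04]
0.012106155442060337 107.23061442375183 [ 0.2  0.3 -8.3] [0.53380674 0.07108052 0.22498793] 24.05
plane [-0.00579571 -0.0043937   0.14432908] ((533.1112670898438, 71.72859954833984), (130.56912231445312, 170.9522705078125), 3.991910934448242)
tab ((528.6949462890625, 137.81983947753906), (30.86435890197754, 9.19023609161377), 4.582790374755859) 0.20445229596138034
```

View pics/lift_side.png

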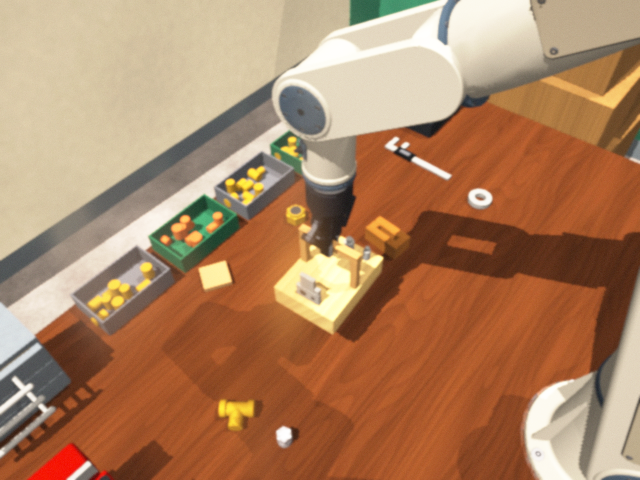

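The side picture shows the caddy held level in the air at about (330, 285), with the gauge in its slot at about (308, 288). The bystanders are where they started, so I'm handing in.

```bash
python3 -c "
from plant import robot
print(robot.finish_job())"
```

```text
the job is handed in; nothing more can be done
None
```

The gauge is fully down in the caddy's slot, and the job is handed in with the caddy held by its bar, level and still, about 100 mm above the bench; the simulator returned no verdict.

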